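# Tack a freshly laid shoe sole down by hand: toe, heel, waist

### The job

A new sole has just been laid on the upturned shoe on the repair stand; tack it down by hand so that it cannot creep before it goes to the press. With the fingertips press it slowly and lightly straight down, about a second each time, first on the toe, then on the heel, and last in the waist, the hollow between heel and forepart. The sole lies loose, so do not bump it, push hard, shove it out of line or pick it up, and leave the other things on the bench where they are.

Things in the scene. Friction and masses are not known exactly. Their poses are not given: they have to be found in the camera images.
- sole: the new black rubber sole, 290 x 102 mm (76 at the heel), lying loose and level, tread up, on the upturned brown shoe, held by friction alone; 0.2 kg. x to the toe, z up; origin on the centre line at mid-length, 26 mm below the tread. Along x in mm: heel block -145 to -70, waist -70 to 15, ball 15 to 70, toe 70 to 145. Heel, ball and toe form one level plane 201 mm above the table
- sole_toe: the toe part of that sole: its front 75 mm, the round ribbed end away from the heel block. Origin in the middle of its tread surface, 41 mm from the toe tip; axes as the sole's. To be pressed first, anywhere on it
- sole_heel: the heel block of that sole, 75 mm long and 76 mm wide, its ribbed top level with the forepart and 18 mm above the waist in front of it. Origin in the middle of its top; axes as the sole's. To be pressed second, anywhere on top
- sole_waist: the smooth waist of that sole, a hollow 85 mm long and 63 to 80 mm wide between heel block and ball. Its surface slopes 11 degrees, from 18 mm below the tread plane at the heel block to 1 mm below it at the ball. Origin on its surface, midway, 10 mm below the tread plane; axes as the sole's. To be pressed last, anywhere in it clear of the heel block
- stand: the fixed iron repair stand that carries the upturned shoe; base 190 x 120 mm, post 31 mm thick. Origin on the table, 175 mm under the sole's origin, x to the shoe's toe. The shoe sits on it on its padded footbed: pressed, shoe and sole sink about 0.5 mm per newton, 10 mm at most, and spring back
- hammer: a shoemaker's hammer lying near the stand, 220 mm long, steel head 22 mm wide and 130 mm across, wooden handle; origin under the head on the table
- tack_cup: an open steel cup of brass tacks near the stand, 80 mm across, 32 mm high; origin in the centre of its underside
- cement_tin: a closed round steel tin with a paper label near the stand, 86 mm across, 103 mm high; origin in the centre of its underside
- mate_shoe: the finished other shoe of the pair, standing upright on the table at the robot's left, 290 mm long, about 115 mm high, x towards its toe; origin under its middle
- wood_last: a wooden shoe last standing at the robot's right, 280 mm long, 107 mm high, x towards its toe; origin under its middle
- heel_block: a spare rubber heel lying flat at the robot's right, 75 x 76 x 18 mm; origin in the centre of its underside
- pincers: lasting pincers lying flat on the far left, 190 mm long, 20 mm thick; origin under the pivot
- shoe_brush: a wooden shoe brush lying bristles down on the near left, 150 x 45 x 42 mm; origin in the centre of its underside

How it is judged:
By the outcome, as a careful person would: the job done as asked, in the order asked, and still so for the second after the job is handed in, with the robot touching nothing.
It also fails if it takes over 43 s, if anything falls off the work surface, if the arm or the gripper's body presses on something with over 40 N, if the wrist force passes 120 N, or if a joint passes its speed limit or range.

### The arm

A 6-joint arm with a two-finger parallel gripper is mounted at the origin on the work surface. World frame = base frame: x ahead of the robot, y to its left, z up, the work surface at z = 0. Lengths are in m, angles in rad, forces in N, time in s.
With the tool pointing down it reaches from about 0.35 to 0.975 m from the base axis. Payload 4.9 kg.
Tool frame: the origin (TCP) lies on the centre line of the jaws, within the pads' length; the fingertips stand ctrl.nose_length ahead of it and the grasp point (between the pads) lies 2 mm behind it (ctrl.nose_length is the distance from the TCP to the fingertips, in m); z points along the fingers, y is the direction in which the jaws open and shut (so a half turn about z gives the same grasp; the last joint's range is limited). The gripper opens to 85 mm and grips with 20 to 120 N. Pads are 22 mm wide; open, the fingers measure 114 mm over their backs; the gripper's body (76 mm by 85 mm) begins 54 mm behind the grasp point. The pads swing forward as they close: fully open they stand 13 mm farther back than shut.
Start: joints at [1.118, 0.053, 1.613, -0, 1.476, -0.119], TCP at [0.205, 0.59, 0.248] pointing down, gripper open.
Joint ranges: [-3.01, 3.01], [-1.01, 2.22], [0.06, 2.58], [-1.02, 4.17], [0.09, 2.62], [-3.14, 3.14]. Speed limits (rad/s): [2.57, 2.57, 3.14, 3.14, 3.14, 3.14].

### API

Orientations are given as a rotation vector (axis times angle).
In Python, from station import sensors, get_image, order, ctrl gives the robot as it stands.
- The arm moves only by the tool move_arm, never from a script. Its argument "increments" is a list of rows, each a list of 5 numbers: the shift along the tool's x, y, z in cm, then the turn about the tool's z in degrees, then the finger opening in cm, from 0 to 8.54. In form: [[dx, dy, dz, twist, gripper], ...]. A call has 1 to 5 rows; each row is the pose to reach, as a shift and turn from the pose commanded when the call began, along the tool's axes at that moment; what a row does not reach only later rows make up. A row lasts 1/8 s, in which the tool goes at most 62.5 mm and 10.7 degrees, less where a joint would pass 70% of its speed; a pose out of reach is approached as far as the arm can. A call with a gripper value outside its range is refused whole. The fingers move at their own pace and stop on an object; "newtons" is the grip in N (left out, the last holds). Time passes only in rows, so rows that repeat a pose let the fingers close. It gives the time, the measured TCP pose, the force and the opening at its end, in the units of the state.
- sensors.get_obs(): the state, without advancing time (a new reading comes with each control period).
- get_image(name): name is "scene" or "top" or "wrist"; returns a dict with "image" (420x560x3 uint8, red, green, blue), "K" (3x3 intrinsics, pixels), "R" (3x3) and "t" (3): a world point X has camera coordinates R X + t. Camera axes: x right, y down, z forward; pixel columns grow to the right and rows downward; lengths in m; the calibration is good to about 2 mm. A picture is of the moment at which its call begins. There is no depth.
- order.finish_job(): hands the job in, once; it reports no verdict.
The state is a dict: "t": time; "q": joint angles; "dq": joint speeds; "effort": joint torques, N m; "tool_pos": TCP position; "tool_rot": TCP orientation; "contact_force": force on the tool from outside, world axes, zero at the start; "wrist_torque": the same for the moment, N m; "opening": finger opening in m.
Only numpy, scipy, OpenCV 4.12 (cv2) and the standard library are available. Lean on these libraries where they do the work, as an engineer would, in place of code of your own. Each camera call takes 0.05 s, during which the arm holds its last target.

## Working session

There is one attempt and no reset: what is moved stays moved. The work goes in short steps, Python scripts to look and compute and a tool call to move; the robot and the scene stay as the last step left them, time stands still between calls to the robot, and variables do not carry over. Pictures are saved under pics/ and viewed, and the job is handed in when it is done.

Besides the shell and the picture viewer there is one more tool, called after ">>>" by a JSON object that holds its "op" and its "data". move_arm: Moves the arm, as the interface text tells. Its arguments: {"type":"object","properties":{"increments":{"type":"array"},"newtons":{"type":"number"}},"required":["increments"]}

```bash
mkdir -p pics; ls
python3 - <<'E'
from station import sensors,get_image,ctrl
import cv2
o=sensors.get_obs();print(o);print(ctrl.nose_length)
for n in ["scene","top","wrist"]:
    d=get_image(n);cv2.imwrite(f"pics/{n}0.png",d["image"][:,:,::-1]);print(n,d["K"].tolist(),d["R"].tolist(),d["t"].tolist())
E
```

```text
pics
{'t': 0.0, 'q': array([ 1.11797310e+00,  5.33714174e-02,  1.61429281e+00, -3.83666936e-06,
        1.47599696e+00, -1.19031753e-01]), 'dq': array([-0.00038159, -0.00192061,  0.00161324, -0.00136197, -0.00016791,
        0.00044666]), 'effort': array([-1.57846298e-03, -3.93694746e+01, -3.70169842e+01, -3.12824031e-04,
        7.54898036e-03, -2.77726642e-08]), 'tool_pos': array([0.2045279 , 0.58996603, 0.24705467]), 'tool_rot': array([-0.5217906 , -3.09736773,  0.00311844]), 'contact_force': array([ 0.46468936,  0.99774516, -0.61009746]), 'wrist_torque': array([-0.00413923, -0.02953356,  0.0157363 ]), 'opening': 0.08500853600605011}
0.017
scene [[419.5264405655702, 0.0, 282.6665704807682], [0.0, 419.5264405655702, 204.746883055114], [0.0, 0.0, 1.0]] [[0.3101627579292056, 0.9506523581995946, 0.007691387605548284], [0.5346544204645343, -0.1677368658182632, -0.8282565994443986], [-0.7860939602054465, 0.2610065855395524, -0.5602962145450406]] [-0.15975482591160237, -0.1459178659561428, 1.6956116657836284]
top [[437.9301341369298, 0.0, 283.2578887356245], [0.0, 437.9301341369298, 202.67155127884797], [0.0, 0.0, 1.0]] [[-0.00572360983705105, -0.9998786790296407, -0.01448680476756442], [-0.9873682055979216, 0.007944712476778174, -0.1582431929594502], [0.15833908824031312, 0.013398088132328435, -0.9872938895636012]] [0.017187333549548735, 0.49375884835150574, 1.4703920634815129]
wrist [[303.86766887129374, 0.0, 278.9892879312011], [0.0, 303.86766887129374, 212.26871300876985], [0.0, 0.0, 1.0]] [[0.32721898742724786, 0.9449483941193856, -0.0005164477553427324], [0.8996822042917, -0.3113768807684255, 0.30596792218099683], [0.2889630868258392, -0.10058315253621286, -0.9520416817965286]] [-0.6255885488453948, -0.03966244267114432, 0.37949907095538704]
```

View pics/scene0.png

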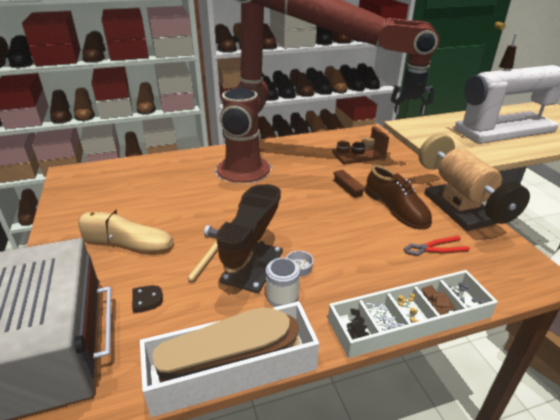

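View pics/top0.png

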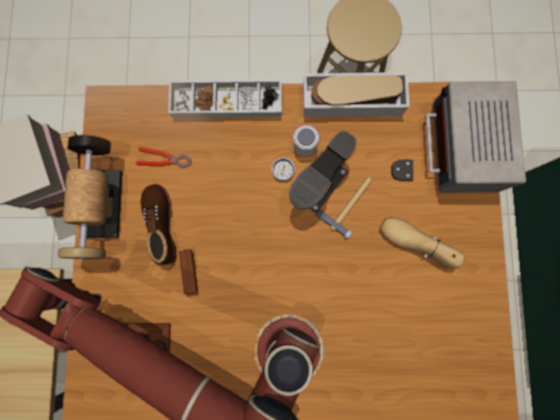

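View pics/wrist0.png

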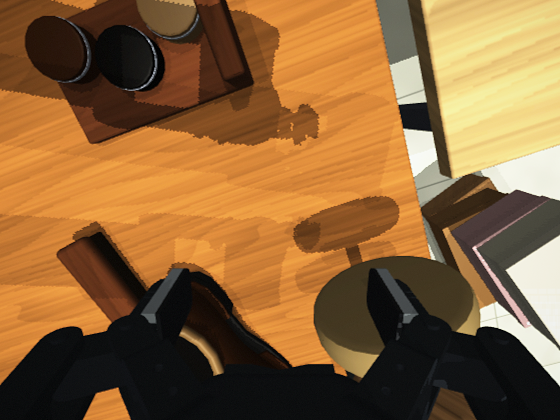

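Run:
```python
import cv2
a=cv2.imread("pics/top0.png")[110:250,260:400];cv2.imwrite("pics/topc.png",cv2.resize(a,(560,560),interpolation=cv2.INTER_CUBIC))
a=cv2.imread("pics/scene0.png")[170:310,180:330];cv2.imwrite("pics/scenec.png",cv2.resize(a,(600,560),interpolation=cv2.INTER_CUBIC))
```

```text
(no output)
```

View pics/topc.png

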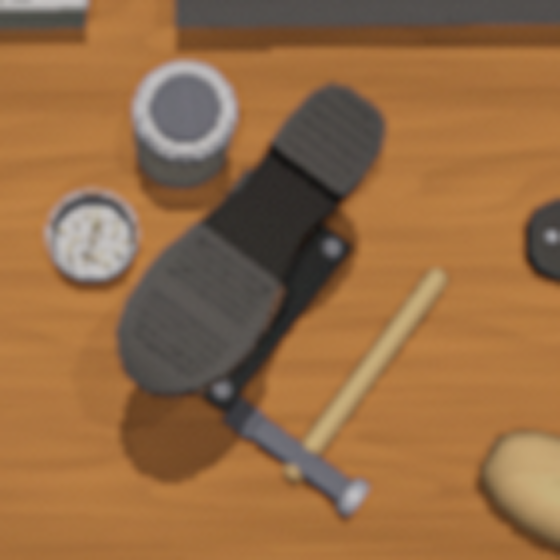

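View pics/scenec.png

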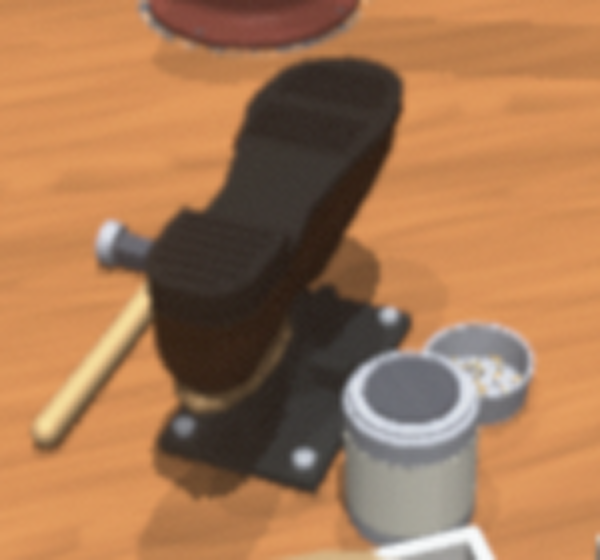

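```bash
cat > h.py <<'E'
import numpy as np
K=np.array([[437.93,0,283.258],[0,437.93,202.67],[0,0,1]])
R=np.array([[-0.00572360983705105,-0.9998786790296407,-0.01448680476756442],[-0.9873682055979216,0.007944712476778174,-0.1582431929594502],[0.15833908824031312,0.013398088132328435,-0.9872938895636012]]);t=np.array([0.017187333549548735,0.49375884835150574,1.4703920634815129])
def ray(u,v,z,K=K,R=R,t=t):
    c=-R.T@t;d=R.T@np.linalg.inv(K)@np.array([u,v,1.]);return c+d*(z-c[2])/d[2]
E
python3 - <<'E'
from h import *
for n,c in dict(heeltip=(361,93),toetip=(146,383),heelL=(272,152),heelR=(338,197),ballL=(205,225),ballR=(282,288),toeL=(121,330),wl=(130,297),wr=(262,330)).items():
    print(n,ray(260+(c[0]+.5)/4-.5,110+(c[1]+.5)/4-.5,.201).round(4))
a=ray(260+361/4-.4,110+93/4-.4,.201);b=ray(260+146/4-.4,110+383/4-.4,.201);d=b-a
print(np.linalg.norm(d),np.degrees(np.arctan2(d[1],d[0])),(a+b)/2)
# wrist axes
from scipy.spatial.transform import Rotation as Ro
print(Ro.from_rotvec([-0.5217906,-3.09736773,0.00311844]).as_matrix().round(3))
E
```

```text
heeltip [ 0.6887 -0.1994  0.201 ]
toetip [ 0.4592 -0.0279  0.201 ]
heelL [ 0.6415 -0.1284  0.201 ]
heelR [ 0.6047 -0.179   0.201 ]
ballL [ 0.5833 -0.075   0.201 ]
ballR [ 0.5327 -0.1337  0.201 ]
toeL [ 0.5007 -0.009   0.201 ]
wl [ 0.5266 -0.0162  0.201 ]
wr [ 0.4998 -0.1176  0.201 ]
0.28651609446219073 143.2309827131116 [ 0.57406404 -0.11353037  0.201     ]
[[-0.945  0.328 -0.001]
 [ 0.328  0.945 -0.002]
 [ 0.    -0.002 -1.   ]]
```

>>> {"op": "move_arm", "data": {"increments": [[0,0,-2,6,0],[0,0,-4,12,0],[0,0,-6,17.5,0]], "newtons": 20}}

```text
t: 0.52
tool_pos: [0.2047, 0.5903, 0.3083]
tool_rot: [-0.992, -2.981, 0.002]
contact_force: [0.9, -0.2, -0.4]
opening: 0.0325
```

```bash
cat > g.py <<'E'
import sys,numpy as np
from station import sensors,ctrl
from scipy.spatial.transform import Rotation as Ro
o=sensors.get_obs();M=Ro.from_rotvec(o["tool_rot"]).as_matrix();p=o["tool_pos"]
S=np.array([.574,-.1135]);a=np.radians(143.4);ax=np.array([np.cos(a),np.sin(a)])
print("t",o["t"],"p",p.round(4),"yaw",np.degrees(np.arctan2(M[1,0],M[0,0])).round(2),"F",o["contact_force"].round(2),"open",o["opening"],"nose",ctrl.nose_length,"q",o["q"].round(2))
for n,l in dict(toe=.104,heel=-.107,waist=-.02).items():
    T=np.r_[S+ax*l,p[2]];print(n,T.round(4),"cm",(M.T@(T-p)*100).round(2))
E
python3 g.py
```

```text
t 0.525 p [0.2047 0.5903 0.3083] yaw 143.19 F [ 0.9  -0.22 -0.37] open 0.03252034717302436 nose 0.017 q [1.12 0.02 1.54 0.   1.58 0.19]
toe [ 0.4905 -0.0515  0.3083] cm [-6.134e+01 -3.425e+01  5.000e-02]
heel [ 0.6599 -0.1773  0.3083] cm [-8.244e+01 -3.418e+01  5.000e-02]
waist [ 0.5901 -0.1254  0.3083] cm [-7.374e+01 -3.421e+01  5.000e-02]
```

>>> {"op": "move_arm", "data": {"increments": [[-3,-1.7,0,0,0],[-7.5,-4.2,0,0,0],[-12,-6.7,0,0,0],[-16.5,-9.2,0,0,0],[-21,-11.7,0,0,0]]}}

```text
t: 1.15
tool_pos: [0.3038, 0.3697, 0.3079]
tool_rot: [0.986, 2.983, -0.001]
contact_force: [0.4, 0.0, 0.1]
opening: 0.0001
```

>>> {"op": "move_arm", "data": {"increments": [[-4.5,-2.5,0,0,0],[-9,-5,0,0,0],[-13.5,-7.5,0,0,0],[-18,-10,0,0,0],[-22.5,-12.5,0,0,0]]}}

```text
t: 1.78
tool_pos: [0.4097, 0.1352, 0.3081]
tool_rot: [0.987, 2.982, 0.0]
contact_force: [1.1, -0.1, -1.2]
opening: -0.0
```

>>> {"op": "move_arm", "data": {"increments": [[-4.5,-2.5,0,0,0],[-9,-5,0,0,0],[-13.5,-7.5,0,0,0],[-16.5,-9.2,0,0,0],[-17.8,-10,0,0,0]]}}

```text
t: 2.4
tool_pos: [0.4928, -0.0511, 0.3077]
tool_rot: [-0.99, -2.98, -0.0]
contact_force: [-0.1, 0.0, 0.1]
opening: 0.0002
```

```bash
python3 g.py
python3 - <<'E'
from station import get_image
import cv2,numpy as np
for n in ["wrist","top"]:
    d=get_image(n);cv2.imwrite(f"pics/{n}1.png",d["image"][:,:,::-1])
    if n=="wrist": np.savez("w1.npz",K=d["K"],R=d["R"],t=d["t"])
E
```

```text
t 2.4 p [ 0.4928 -0.0511  0.3077] yaw 143.26 F [-0.15  0.    0.11] open 0.0001625918288014089 nose 0.017 q [-0.25 -0.29  1.83  0.    1.6  -1.18]
toe [ 0.4905 -0.0515  0.3077] cm [ 0.17 -0.17  0.  ]
heel [ 0.6599 -0.1773  0.3077] cm [-20.93  -0.12  -0.03]
waist [ 0.5901 -0.1254  0.3077] cm [-12.23  -0.14  -0.02]
```

View pics/wrist1.png

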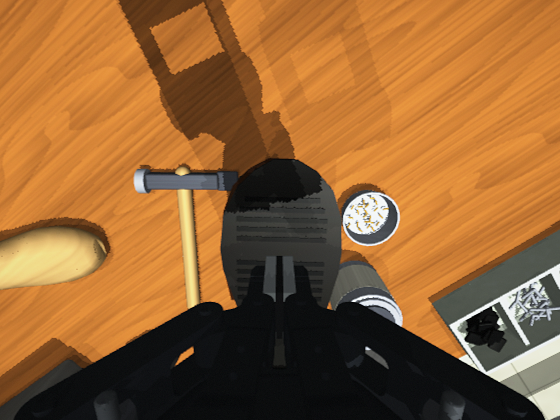

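View pics/top1.png

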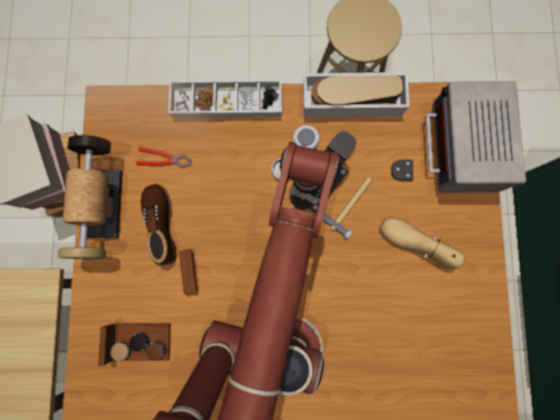

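Run:
```python
from h import *
w=np.load("w1.npz")
for u,v in [(281,158),(221,240),(341,240)]: print(ray(u,v,.201,w["K"],w["R"],w["t"]).round(4))
S=np.array([.574,-.1135]);a=np.radians(143.4);print(S+.145*np.array([np.cos(a),np.sin(a)]))
c=(w["R"]@[.4928,-.0511,.29]+w["t"]);c=w["K"]@c;print(c/c[2])
```

```text
[ 0.4563 -0.0204  0.201 ]
[ 0.4808 -0.1005  0.201 ]
[ 0.5402 -0.0208  0.201 ]
[ 0.45759147 -0.02704739]
[276.84619405 271.07586402   1.        ]
```

>>> {"op": "move_arm", "data": {"increments": [[0.1,0,1.2,0,0],[0.2,0,2.6,0,0],[0.2,0,4.2,0,0],[0.2,0,5.6,0,0],[0.2,0,6.6,0,0]]}}

```text
t: 3.12
tool_pos: [0.4907, -0.0482, 0.2408]
tool_rot: [-0.986, -2.981, 0.0]
contact_force: [0.2, -0.2, 0.2]
opening: 0.0
```

>>> {"op": "move_arm", "data": {"increments": [[0,0,0.3,0,0],[0,0,0.5,0,0],[0,0,0.7,0,0],[0,0,0.9,0,0],[0,0,1.1,0,0]]}}

```text
t: 3.75
tool_pos: [0.4912, -0.0485, 0.2314]
tool_rot: [0.987, 2.982, 0.0]
contact_force: [-0.5, -0.7, 0.4]
opening: 0.0001
```

```bash
python3 g.py
python3 - <<'E'
from station import get_image
import cv2,numpy as np
for n in ["scene"]:
    d=get_image(n);cv2.imwrite(f"pics/{n}2.png",cv2.resize(d["image"][150:310,170:340,::-1],None,fx=3.5,fy=3.5,interpolation=2))
E
```

```text
t 3.75 p [ 0.4912 -0.0485  0.2314] yaw 143.37 F [-0.5 -0.7  0.4] open 8.954868026632174e-05 nose 0.017 q [-0.25 -0.26  1.93  0.    1.47 -1.18]
toe [ 0.4905 -0.0515  0.2314] cm [-0.12 -0.28 -0.  ]
heel [ 0.6599 -0.1773  0.2314] cm [-2.122e+01 -2.700e-01  1.000e-02]
waist [ 0.5901 -0.1254  0.2314] cm [-12.52  -0.28   0.  ]
```

View pics/scene2.png

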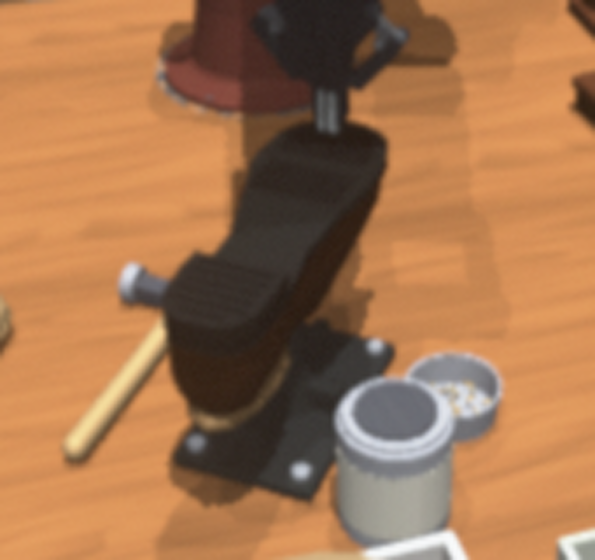

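>>> {"op": "move_arm", "data": {"increments": [[0,0,0.15,0,0],[0,0,0.3,0,0],[0,0,0.45,0,0],[0,0,0.6,0,0],[0,0,0.7,0,0]]}}

```text
t: 4.42
tool_pos: [0.491, -0.0485, 0.2242]
tool_rot: [-0.987, -2.982, -0.0]
contact_force: [-0.9, 0.2, -0.1]
opening: 0.0003
```

>>> {"op": "move_arm", "data": {"increments": [[0,0,0.1,0,0],[0,0,0.2,0,0],[0,0,0.3,0,0],[0,0,0.4,0,0]]}}

```text
t: 4.92
tool_pos: [0.4911, -0.0485, 0.2202]
tool_rot: [0.987, 2.982, 0.0]
contact_force: [0.7, 0.5, 0.1]
opening: 0.0002
```

>>> {"op": "move_arm", "data": {"increments": [[0,0,0.1,0,0],[0,0,0.2,0,0],[0,0,0.3,0,0],[0,0,0.4,0,0]]}}

```text
t: 5.42
tool_pos: [0.4911, -0.0485, 0.2167]
tool_rot: [0.987, 2.982, -0.0]
contact_force: [-1.7, -0.2, 3.6]
opening: -0.0
```

>>> {"op": "move_arm", "data": {"increments": [[0,0,0.1,0,0],[0,0,0.15,0,0],[0,0,0.2,0,0],[0,0,0.2,0,0]]}}

```text
t: 5.92
tool_pos: [0.4912, -0.0485, 0.2152]
tool_rot: [0.987, 2.982, -0.0]
contact_force: [-3.6, -0.0, 7.0]
opening: -0.0
```

>>> {"op": "move_arm", "data": {"increments": [[0,0,0,0,0],[0,0,0,0,0],[0,0,0,0,0],[0,0,0,0,0],[0,0,0,0,0]]}}

```text
t: 6.55
tool_pos: [0.4911, -0.0485, 0.2152]
tool_rot: [0.987, 2.982, -0.0]
contact_force: [-3.4, 0.1, 6.5]
opening: 0.0001
```

>>> {"op": "move_arm", "data": {"increments": [[0,0,0,0,0],[0,0,0,0,0]]}}

```text
t: 6.8
tool_pos: [0.4911, -0.0485, 0.2152]
tool_rot: [0.987, 2.982, -0.0]
contact_force: [-3.0, 0.2, 5.9]
opening: -0.0002
```

>>> {"op": "move_arm", "data": {"increments": [[0,0,-0.1,0,0],[0,0,-0.2,0,0],[0,0,-0.4,0,0],[0,0,-0.7,0,0],[0,0,-1.0,0,0]]}}

```text
t: 7.42
tool_pos: [0.491, -0.0485, 0.224]
tool_rot: [-0.987, -2.982, 0.0]
contact_force: [-0.0, -0.5, -0.5]
opening: -0.0005
```

>>> {"op": "move_arm", "data": {"increments": [[0,0,-0.5,0,0],[0,0,-1.5,0,0],[0,0,-3,0,0],[0,0,-4,0,0],[0,0,-4.5,0,0]]}}

```text
t: 8.05
tool_pos: [0.4915, -0.0486, 0.2707]
tool_rot: [0.987, 2.981, 0.0]
contact_force: [-0.3, 0.4, -0.4]
opening: -0.0
```

```bash
python3 g.py
python3 - <<'E'
from station import get_image
import cv2,numpy as np
for n in ["scene"]:
    d=get_image(n);cv2.imwrite(f"pics/{n}3.png",cv2.resize(d["image"][150:310,170:340,::-1],None,fx=3.5,fy=3.5,interpolation=2))
E
```

```text
t 8.05 p [ 0.4915 -0.0486  0.2707] yaw 143.37 F [-0.26  0.45 -0.45] open -1.032033141916425e-05 nose 0.017 q [-0.25 -0.28  1.88  0.    1.54 -1.18]
toe [ 0.4905 -0.0515  0.2707] cm [-0.09 -0.29 -0.  ]
heel [ 0.6599 -0.1773  0.2707] cm [-21.19  -0.28   0.04]
waist [ 0.5901 -0.1254  0.2707] cm [-12.49  -0.29   0.02]
```

View pics/scene3.png

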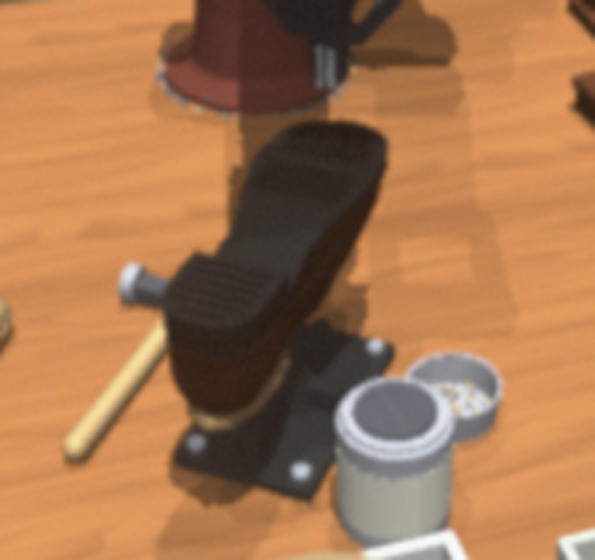

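>>> {"op": "move_arm", "data": {"increments": [[-2.5,0,0,0,0],[-6.5,-0.1,0,0,0],[-11,-0.1,0,0,0],[-15.5,-0.1,0,0,0],[-18.5,-0.1,0,0,0]]}}

```text
t: 8.72
tool_pos: [0.64, -0.1608, 0.2683]
tool_rot: [-0.988, -2.981, 0.0]
contact_force: [0.3, 0.3, -0.1]
opening: 0.0001
```

>>> {"op": "move_arm", "data": {"increments": [[-1.8,0,0,0,0],[-2.7,0,0,0,0],[-2.7,0,1,0,0],[-2.7,0,2.3,0,0],[-2.7,0,3.2,0,0]]}}

```text
t: 9.35
tool_pos: [0.6597, -0.1751, 0.2355]
tool_rot: [-0.986, -2.981, -0.0]
contact_force: [-0.0, 1.0, -0.2]
opening: -0.0003
```

```bash
python3 g.py
python3 - <<'E'
from station import get_image
import cv2,numpy as np
for n in ["scene","wrist"]:
    d=get_image(n);cv2.imwrite(f"pics/{n}4.png",cv2.resize(d["image"][150:310,170:340,::-1],None,fx=3.5,fy=3.5,interpolation=2) if n=="scene" else d["image"][:,:,::-1])
E
```

```text
t 9.35 p [ 0.6597 -0.1751  0.2355] yaw 143.4 F [-0.04  0.98 -0.24] open -0.0003082357346888914 nose 0.017 q [-0.37  0.19  1.48  0.    1.47 -1.3 ]
toe [ 0.4905 -0.0515  0.2355] cm [20.95 -0.17  0.04]
heel [ 0.6599 -0.1773  0.2355] cm [-0.15 -0.17 -0.  ]
waist [ 0.5901 -0.1254  0.2355] cm [ 8.55 -0.17  0.02]
```

View pics/scene4.png

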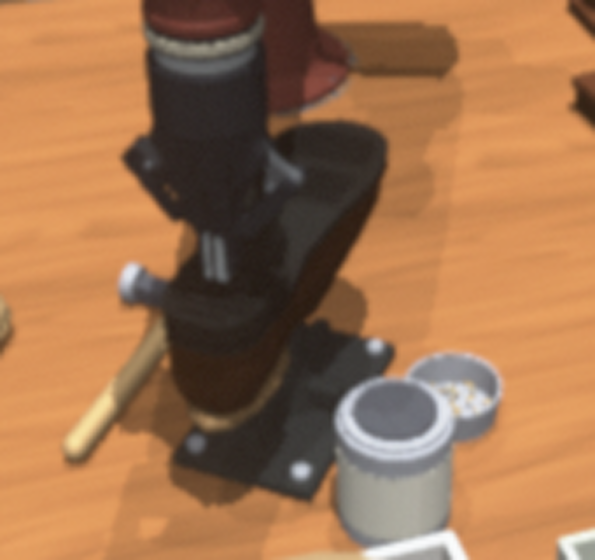

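View pics/wrist4.png

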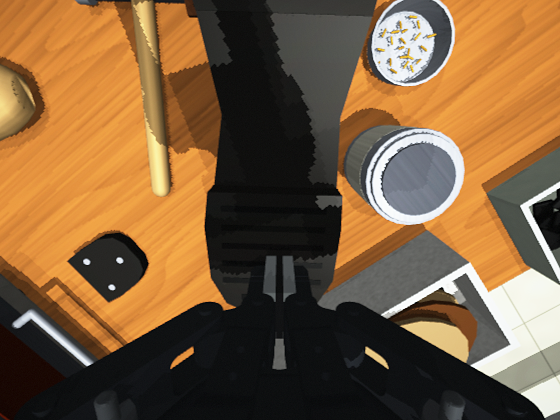

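>>> {"op": "move_arm", "data": {"increments": [[0,-0.1,0.2,0,0],[0,-0.3,0.4,0,0],[0,-0.3,0.7,0,0],[0,-0.3,1.0,0,0],[0,-0.3,1.2,0,0]]}}

```text
t: 10.07
tool_pos: [0.6588, -0.1782, 0.225]
tool_rot: [-0.987, -2.982, -0.0]
contact_force: [0.8, -1.0, -0.1]
opening: -0.0001
```

>>> {"op": "move_arm", "data": {"increments": [[0,0,0.1,0,0],[0,0,0.2,0,0],[0,0,0.3,0,0],[0,0,0.4,0,0]]}}

```text
t: 10.58
tool_pos: [0.6589, -0.1782, 0.2213]
tool_rot: [0.987, 2.982, -0.0]
contact_force: [0.4, -0.3, 0.9]
opening: -0.0002
```

>>> {"op": "move_arm", "data": {"increments": [[0,0,0.1,0,0],[0,0,0.2,0,0],[0,0,0.3,0,0],[0,0,0.4,0,0],[0,0,0.5,0,0]]}}

```text
t: 11.2
tool_pos: [0.6589, -0.1782, 0.2168]
tool_rot: [0.987, 2.982, 0.0]
contact_force: [-1.7, 0.8, 3.4]
opening: -0.0001
```

>>> {"op": "move_arm", "data": {"increments": [[0,0,0.1,0,0],[0,0,0.15,0,0],[0,0,0.2,0,0],[0,0,0.2,0,0]]}}

```text
t: 11.7
tool_pos: [0.6589, -0.1782, 0.2154]
tool_rot: [0.987, 2.982, -0.0]
contact_force: [-2.5, 1.7, 5.8]
opening: 0.0003
```

>>> {"op": "move_arm", "data": {"increments": [[0,0,0,0,0],[0,0,0,0,0],[0,0,0,0,0],[0,0,0,0,0],[0,0,0,0,0]]}}

```text
t: 12.32
tool_pos: [0.6589, -0.1782, 0.2154]
tool_rot: [0.987, 2.982, -0.0]
contact_force: [-2.8, 0.8, 6.0]
opening: -0.0001
```

>>> {"op": "move_arm", "data": {"increments": [[0,0,0,0,0],[0,0,0,0,0]]}}

```text
t: 12.58
tool_pos: [0.6589, -0.1782, 0.2154]
tool_rot: [0.987, 2.982, -0.0]
contact_force: [-3.6, 0.5, 5.8]
opening: 0.0002
```

>>> {"op": "move_arm", "data": {"increments": [[0,0,-0.1,0,0],[0,0,-0.2,0,0],[0,0,-0.4,0,0],[0,0,-0.7,0,0],[0,0,-1.0,0,0]]}}

```text
t: 13.2
tool_pos: [0.6588, -0.1782, 0.2238]
tool_rot: [-0.987, -2.982, 0.0]
contact_force: [0.3, 0.1, -1.8]
opening: 0.0002
```

>>> {"op": "move_arm", "data": {"increments": [[0,0,-0.5,0,0],[0,0,-1.5,0,0],[0,0,-2.5,0,0],[0,0,-3.5,0,0],[0,0,-3.5,0,0]]}}

```text
t: 13.82
tool_pos: [0.6595, -0.1784, 0.2612]
tool_rot: [0.986, 2.98, -0.0]
contact_force: [0.1, 0.1, -0.7]
opening: -0.0005
```

```bash
python3 g.py
```

```text
t 13.825 p [ 0.6595 -0.1784  0.2612] yaw 143.38 F [ 0.05  0.11 -0.68] open -0.0005065182745416609 nose 0.017 q [-0.37  0.18  1.46 -0.    1.5  -1.3 ]
toe [ 0.4905 -0.0515  0.2612] cm [21.13  0.11 -0.06]
heel [ 0.6599 -0.1773  0.2612] cm [ 0.03  0.11 -0.  ]
waist [ 0.5901 -0.1254  0.2612] cm [ 8.73  0.11 -0.02]
```

>>> {"op": "move_arm", "data": {"increments": [[1.5,0,0,0,0],[4,0.1,0,0,0],[6.5,0.1,0,0,0],[8,0.1,0,0,0],[8.4,0.1,0,0,0]]}}

```text
t: 14.45
tool_pos: [0.5913, -0.1266, 0.2592]
tool_rot: [-0.986, -2.983, 0.0]
contact_force: [-0.0, 0.5, -0.0]
opening: -0.0001
```

>>> {"op": "move_arm", "data": {"increments": [[0,0,0.5,0,0],[0,0,1.3,0,0],[0,0,2.2,0,0],[0,0,2.8,0,0],[0,0,3.1,0,0]]}}

```text
t: 15.08
tool_pos: [0.5919, -0.1273, 0.2274]
tool_rot: [-0.987, -2.981, 0.0]
contact_force: [0.1, -0.5, -0.1]
opening: 0.0002
```

```bash
python3 g.py
python3 - <<'E'
from station import get_image
import cv2,numpy as np
for n in ["scene","wrist"]:
    d=get_image(n);cv2.imwrite(f"pics/{n}5.png",cv2.resize(d["image"][150:310,170:340,::-1],None,fx=3.5,fy=3.5,interpolation=2) if n=="scene" else d["image"][:,:,::-1])
E
```

```text
t 15.075 p [ 0.5919 -0.1273  0.2274] yaw 143.37 F [ 0.08 -0.45 -0.13] open 0.00021758735006061807 nose 0.017 q [-0.33  0.02  1.68 -0.    1.44 -1.27]
toe [ 0.4905 -0.0515  0.2274] cm [1.266e+01 4.000e-02 1.000e-02]
heel [ 0.6599 -0.1773  0.2274] cm [-8.44  0.05 -0.01]
waist [ 0.5901 -0.1254  0.2274] cm [0.26 0.04 0.  ]
```

View pics/scene5.png

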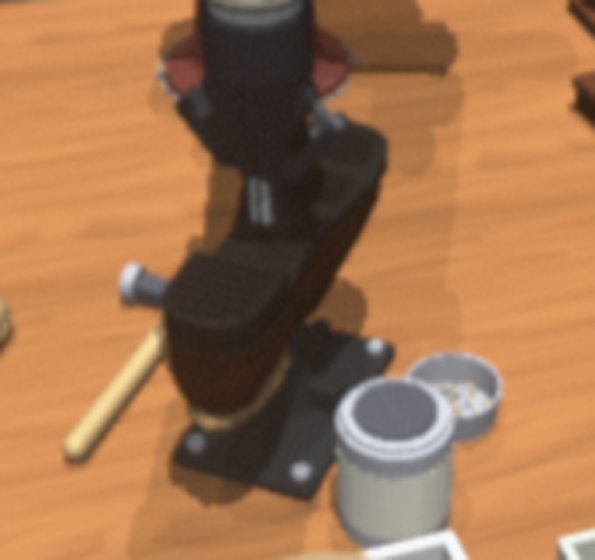

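View pics/wrist5.png

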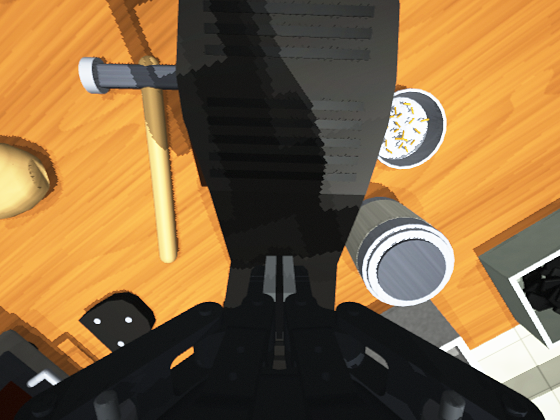

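>>> {"op": "move_arm", "data": {"increments": [[0,0,0.2,0,0],[0,0,0.4,0,0],[0,0,0.6,0,0],[0,0,0.8,0,0],[0,0,0.9,0,0]]}}

```text
t: 15.8
tool_pos: [0.592, -0.1272, 0.2191]
tool_rot: [-0.987, -2.982, -0.0]
contact_force: [-0.0, -0.0, -0.1]
opening: 0.0002
```

>>> {"op": "move_arm", "data": {"increments": [[0,0,0.1,0,0],[0,0,0.2,0,0],[0,0,0.3,0,0],[0,0,0.4,0,0]]}}

```text
t: 16.3
tool_pos: [0.5921, -0.1273, 0.2153]
tool_rot: [0.987, 2.982, 0.0]
contact_force: [-0.1, -0.2, -0.8]
opening: -0.0002
```

>>> {"op": "move_arm", "data": {"increments": [[0,0,0.1,0,0],[0,0,0.2,0,0],[0,0,0.3,0,0],[0,0,0.4,0,0],[0,0,0.5,0,0]]}}

```text
t: 16.92
tool_pos: [0.5921, -0.1273, 0.2103]
tool_rot: [0.987, 2.982, -0.0]
contact_force: [-0.8, 0.1, 1.8]
opening: 0.0001
```

>>> {"op": "move_arm", "data": {"increments": [[0,0,0.1,0,0],[0,0,0.2,0,0],[0,0,0.25,0,0],[0,0,0.25,0,0]]}}

```text
t: 17.42
tool_pos: [0.5921, -0.1273, 0.2084]
tool_rot: [0.987, 2.982, -0.0]
contact_force: [-1.9, 0.8, 4.4]
opening: -0.0
```

>>> {"op": "move_arm", "data": {"increments": [[0,0,0.05,0,0],[0,0,0.1,0,0],[0,0,0.1,0,0],[0,0,0.1,0,0],[0,0,0.1,0,0]]}}

```text
t: 18.05
tool_pos: [0.5921, -0.1273, 0.2075]
tool_rot: [0.987, 2.982, -0.0]
contact_force: [-2.7, 1.7, 7.6]
opening: -0.0
```

>>> {"op": "move_arm", "data": {"increments": [[0,0,0,0,0],[0,0,0,0,0],[0,0,0,0,0],[0,0,0,0,0]]}}

```text
t: 18.55
tool_pos: [0.5921, -0.1273, 0.2076]
tool_rot: [0.987, 2.982, -0.0]
contact_force: [-3.0, 0.5, 6.3]
opening: -0.0001
```

>>> {"op": "move_arm", "data": {"increments": [[0,0,-0.1,0,0],[0,0,-0.2,0,0],[0,0,-0.4,0,0],[0,0,-0.7,0,0],[0,0,-1.0,0,0]]}}

```text
t: 19.18
tool_pos: [0.5919, -0.1272, 0.2163]
tool_rot: [-0.987, -2.982, -0.0]
contact_force: [0.6, 0.4, 0.3]
opening: -0.0002
```

>>> {"op": "move_arm", "data": {"increments": [[0,0,-1,0,0],[0,0,-3,0,0],[0,0,-6,0,0],[0,0,-8,0,0],[0,0,-9,0,0]]}}

```text
t: 19.8
tool_pos: [0.5926, -0.1275, 0.3094]
tool_rot: [0.986, 2.979, -0.0]
contact_force: [1.4, 0.5, -0.7]
opening: 0.0001
```

>>> {"op": "move_arm", "data": {"increments": [[1,3,0,0,0],[3,7,0,0,0],[5,11,0,0,0],[7,15,0,0,0],[8,18,0,0,0]]}}

```text
t: 20.42
tool_pos: [0.635, 0.0669, 0.3063]
tool_rot: [-0.985, -2.982, 0.0]
contact_force: [0.2, -0.6, 0.8]
opening: -0.0
```

>>> {"op": "move_arm", "data": {"increments": [[1,3,0,0,0],[2,6,0,0,0],[3,8,0,0,0],[3,8,0,0,0],[3,8,0,0,0]]}}

```text
t: 21.05
tool_pos: [0.6587, 0.1464, 0.3067]
tool_rot: [-0.988, -2.982, 0.001]
contact_force: [0.3, 0.1, 0.6]
opening: 0.0001
```

```bash
python3 g.py
python3 - <<'E'
from station import get_image
import cv2,numpy as np
a=get_image("top")["image"][:,:,::-1]
cv2.imwrite("pics/topf.png",a)
z=[cv2.resize(i[110:250,260:400],(400,400),interpolation=2) for i in (cv2.imread("pics/top0.png"),a)]
cv2.imwrite("pics/topcmp.png",np.hstack(z))
d=get_image("scene")["image"][:,:,::-1]
cv2.imwrite("pics/scenef.png",np.hstack([cv2.resize(i[170:310,180:320],(400,400),interpolation=2) for i in (cv2.imread("pics/scene0.png"),d)]))
E
```

```text
t 21.05 p [0.6587 0.1464 0.3067] yaw 143.35 F [0.34 0.07 0.6 ] open 9.904980845260284e-05 nose 0.017 q [ 0.11  0.14  1.42 -0.    1.58 -0.82]
toe [ 0.4905 -0.0515  0.3067] cm [ 1.680e+00 -2.591e+01  2.000e-02]
heel [ 0.6599 -0.1773  0.3067] cm [-1.942e+01 -2.589e+01  2.000e-02]
waist [ 0.5901 -0.1254  0.3067] cm [-1.072e+01 -2.590e+01  2.000e-02]
```

View pics/topcmp.png

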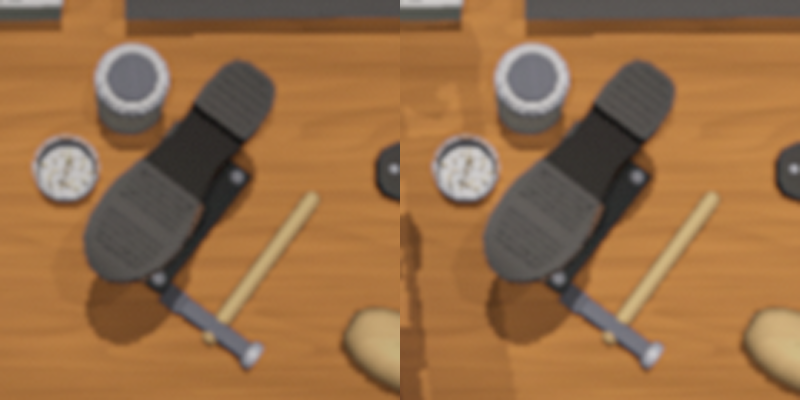

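View pics/scenef.png

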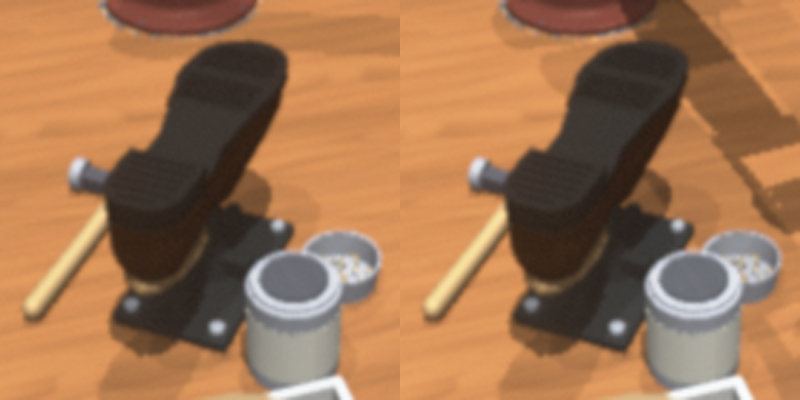

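Before and after look the same: in both views the sole, hammer, cup and tin sit at the same pixels. The arm is clear, so I am handing the job in.

```bash
python3 -c "
from station import order;print(order.finish_job())"
```

```text
the job is handed in; nothing more can be done
None
```

I pressed the sole down with the closed fingertips on the toe, then the heel, then the waist. The job was handed in at about 21 s of the 43 s allowed.

| Press | Peak downward force read (N) | Held at full press |
|---|---|---|
| Toe | 7.0 | about 1 s |
| Heel | 6.0 | about 1 s |
| Waist | 7.6 | about 1 s |

- **Approach:** I came down at about 8 mm/s onto each spot, lifted straight off, and moved the arm clear to the side before handing in.
- **Sideways force:** each press also showed 3 to 4 N sideways. The fingertips did not shift while pressing, and the sole did not visibly move.
- **Last checks:** the before and after pictures from the top and scene cameras show the sole, hammer, tack cup and cement tin unmoved. The contact force with the arm clear was within noise, under 1 N.
- **One disagreement:** the top and wrist cameras differed by about 5 mm on where the sole's centre line runs. That is small against the width of the parts pressed.

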